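# Tighten the airbrush compressor's tank plug and clip its keeper

### The arm

A 6-joint arm with a two-finger parallel gripper is mounted at the origin on the work surface. World frame = base frame: x ahead of the robot, y to its left, z up, the work surface at z = 0. Lengths are in mm, angles in degrees, forces in N, time in s.
With the tool pointing down it reaches from about 350 to 850 mm from the base axis. Payload 8.1 kg.
Tool frame: the origin (TCP) lies midway between the tips of the shut fingers; the grasp point (between the pads) lies 19 mm behind it; z points along the fingers, y is the line along which they close (so a half turn about z gives the same grasp; the last joint's range is limited). The gripper opens to 85 mm and grips with 20 to 120 N. Pads are 22 mm wide; open, the fingers measure 114 mm over their backs; the gripper's body (76 mm by 85 mm) begins 54 mm behind the grasp point. The pads swing forward as they close: fully open they stand 13 mm farther back than shut.
Start: joints at [-77.43, 7.471, 85.268, -0, 87.261, -4.893], TCP at [180.082, -572.342, 231.292] pointing down, gripper open.
Joint ranges: [-169.43, 169.43], [-51.17, 129.36], [1.28, 143.12], [-76.62, 256.62], [0, 156.53], [-152.29, 152.29]. Speed limits (degrees/s): [136.94, 136.94, 159.86, 180, 180, 180].

### API

Orientations are given as [roll, pitch, yaw] about the fixed x, y, z axes, in that order (R = Rz(yaw) Ry(pitch) Rx(roll)).
In Python, from bench import sense, snapshot, camera_params, hand_in, masks_of, pinpoint gives the robot as it stands.
- The arm moves only by the tool step_arm, never from a script. Its argument "targets" is a list of rows, each an object with "angular": the turn, a rotation vector about the tool's x, y, z scaled (see below), a list of three; "dp": the shift along the tool's x, y, z scaled (see below), a list of three; "fingers": the closure, from 0 (fully open) to 1 (shut). A call has exactly 8 rows; each row is the pose to reach, as a shift and turn from the pose commanded when the call began, along the tool's axes at that moment, turning the shorter way round; what a row does not reach only later rows make up. The controller multiplies each number of a shift by 0.2 m and each number of a turn by 180 degrees. A row lasts 1/8 s, in which the tool goes at most 62.5 mm and 10.7 degrees, less where a joint would pass 70% of its speed; a pose out of reach is approached as far as the arm can. A call with a number of a shift or a turn outside -1 to 1 is refused whole. A call with a gripper value outside its range is refused whole. The fingers move at their own pace and stop on an object; "newtons" is the grip in N (left out, the last holds). Time passes only in rows, so rows that repeat a pose let the fingers close, or fill a call up. It gives the time, the measured TCP pose, the force, the opening and the grip force at its end, in the units of the state.
- sense(): the state, without advancing time (a new reading comes with each control period).
- snapshot(name): name is "side" or "top"; returns the picture (420x560x3 uint8, blue, green, red); there is no depth.
- camera_params(name): a dict with "vfov" (degrees; the focal length in pixels is half the picture's height over the tangent of half this angle, whatever the lens; pixels are square), "cx", "cy" (the principal point, pixels), "R" (3x3) and "t" (3): a world point X has camera coordinates R X + t. Camera axes: x right, y down, z forward; pixel columns grow to the right and rows downward; lengths in mm; the calibration is good to about 2 mm. A picture is of the moment at which its call begins. camera_params takes no time and is no camera call.
- hand_in(): hands the job in; it is judged then, once.
Trained networks look in the newest picture that a camera, given by its name, has taken for a name from the list of things; names that differ only in an ending like _2 or _b are one class to them, and where a whole thing is asked for, a point or a joint stands for the part that bears it (a point fixed in the world has none). Each returns a list of dicts, best first, with "conf" (0 to 1); they miss things now and then, are a little off and sometimes report something else, mostly with a low value. They report only what shows in the picture. A call takes as long as a camera call.
- masks_of(camera, label): "pixels" (420x560 bool, what is visible of it) and "at" ([column, row] in pixels, amid what is visible of it).
- pinpoint(camera, label): "at" ([column, row] in pixels: a listed point, or the origin of a listed thing).
The state is a dict: "time": time; "joint_pos": joint angles; "qd": joint speeds; "joint_efforts": joint torques, N m; "tool_pos": TCP position; "tcp_rot": TCP orientation; "ft_force": force on the tool from outside, world axes, zero at the start; "wrist_torque": the same for the moment, N m; "finger_gap": finger opening in mm; "grip_force": force on a finger pad.
Only numpy, scipy, OpenCV 4.12 (cv2) and the standard library are available. Lean on these libraries where they do the work, as an engineer would, in place of code of your own. Each camera call takes 0.05 s, during which the arm holds its last target. There are 200 camera calls.

### The job

Close up the airbrush compressor's air tank: turn the brass wing-headed tapered plug clockwise until it goes snug, then about a sixteenth of a turn more and no further (never more than an eighth of a turn past where it bites, or the thread is ruined). Then swing the hinged steel keeper strap down over the plug and press its snap hook onto the eye until the sprung gate snaps shut behind it, and let go. Leave the paint bottle, the paint jar and the tape roll where they stand.

Things in the scene. Friction and masses are not known exactly. Their poses are not given: they have to be found in the camera images.
- compressor: Airbrush compressor, fixed to the table: grey tank, a lying cylinder 110 mm in diameter along the body's y (y = -125 to +255 mm, axis 70 mm above the table) on rubber feet; blue pump and black motor on top of its +y end (y = +138 to +264 mm, x = -56 to +56, up to 240 mm above the table). Origin on the table under the tank axis, at the plug
- port: Steel boss (34 mm diameter) on the tank that holds the plug, leaning 30 deg from vertical towards the compressor's -x (the robot's side). Origin: centre of its outer face, 20 mm off the tank, at (-37.5, 0, 135) mm in the compressor's frame. Its z (called z') points out along the plug's axis, its y' is the compressor's y, its x' points away from the robot and up
- plug_grip (a point): On the plug axis, 26 mm outside the boss face (z' = 26). Brass wing head: flat bar 40 mm long (point's x), 12 mm thick (point's y), z' = 10 to 36 mm; point's z = z'. Turns about z' only; tighten clockwise seen from outside (negative about z). Starts 0.6 to 1.9 rad short of biting, at any angle; sinks under 1 mm. Loose it needs 0.04 N m and stays where left
- plug_bite (a joint): How far (rad) the plug has been turned past the point where its taper bites; 0 while it still runs loosely. Turning it further takes 0.30 N m at the first bite, rising by 0.33 N m per rad; it stays where it is left. Snug: 0.15 to 0.75, aim for about 0.4; over 0.8 is overtightened
- keeper (a joint): Hinge angle (rad) of the steel keeper strap. 0 = lying along y' over the plug (7 mm above its head); opens upwards and away, starts at 1.85 to 2.15, limit 2.3. Hinge along x' through port point (0, -95, 48) mm; a strap point at distance r from it is at y' = -95 + r cos q, z' = 48 + r sin q. Stiff (0.16 N m), stays where left; near 0.2 the gate meets the eye: up to 15 N to press it to 0
- keeper_grip (a point): Middle of the keeper strap 150 mm from its hinge. Strap 14 mm wide (point's x = x'), 10 mm thick, its free end 193 mm from the hinge (point's y points there). Pinch it here across its width, tool along -z'; it can swivel between the pads. The snap hook hangs on its under side from 161 to 195 mm from the hinge, 12 mm wide, reaching 46 mm below the strap's middle
- gate (a joint): Angle (rad) of the snap hook's sprung gate, a 5 mm steel rod 20 mm long across the mouth of the hook, 0 = shut; it springs back by itself. The eye pushes it inwards (positive, up to 1.45) and it snaps back to 0 behind the eye once the keeper is pressed fully down (under about 0.04 rad)
- gate_tip (a point): Free end of the snap hook's gate, 20 mm from its pivot
- eye_mid (a point): Middle of the cross bar of the eye, a fixed steel staple of 8 mm rod, legs 36 mm apart (along x'), at port point (0, 85, 36) mm; the hook closes around it
- paint_bottle: Loose green paint bottle with black cap, 36 mm in diameter, 85 mm tall, origin at its base. Bystander
- paint_jar: Loose whitish paint jar with white lid, 64 mm in diameter, 55 mm tall, origin at its base. Bystander
- tape_roll: Loose roll of beige masking tape lying flat, 104 mm in diameter, 45 mm tall, origin at its base. Bystander

How it is judged:
By the outcome, as a careful person would: the job done as asked, in the order asked, and still so for the second after the job is handed in, with the robot touching nothing.
It also fails if it takes over 72 s, if anything falls off the work surface, if the arm or the gripper's body presses on something with over 40 N, if the wrist force passes 120 N, or if a joint passes its speed limit or range.

## Working session

There is one attempt and no reset: what is moved stays moved. The work goes in short steps, Python scripts to look and compute and a tool call to move; the robot and the scene stay as the last step left them, time stands still between calls to the robot, and variables do not carry over. Pictures are saved under pics/ and viewed, at most 10 in all, crops included, and the job is handed in when it is done.

Besides the shell and the picture viewer there is one more tool, called after "Emit:" as name([rows], argument=value, ...), one row to a line, values as JSON. step_arm: Moves the arm, as the interface text tells. Its arguments: {"type":"object","properties":{"targets":{"type":"array","items":{"type":"object","properties":{"angular":{"type":"array","items":{"type":"number","minimum":-1,"maximum":1}},"dp":{"type":"array","items":{"type":"number","minimum":-1,"maximum":1}},"fingers":{"type":"number"}}}},"newtons":{"type":"number"}},"required":["targets"]}

```bash
mkdir -p pics; ls; cat > h.py <<'E'
import numpy as np,cv2
from bench import *
from scipy.spatial.transform import Rotation as Ro
from scipy.optimize import least_squares
C={n:camera_params(n) for n in("side","top")}
def proj(n,X):
    c=C[n];f=210/np.tan(np.radians(c["vfov"]/2));p=np.atleast_2d(X)@np.array(c["R"]).T+np.array(c["t"])
    return np.c_[c["cx"]+f*p[:,0]/p[:,2],c["cy"]+f*p[:,1]/p[:,2]]
def tri(a,b,x0=(500,0,150)):
    r=least_squares(lambda X:np.r_[proj("side",X)[0]-a,proj("top",X)[0]-b],x0)
    return r.x,np.abs(r.fun).max()
E
python3 - <<'E'
from h import *
for n in C:
    im=snapshot(n);cv2.imwrite(f"pics/{n}0.png",im)
    print(n,C[n]["vfov"],-np.array(C[n]["R"]).T@np.array(C[n]["t"]),np.array(C[n]["R"])[2])
P={}
for l in ["compressor","port","plug_grip","keeper_grip","eye_mid","gate_tip","paint_bottle","paint_jar","tape_roll"]:
    for n in C:
        r=pinpoint(n,l);P[l,n]=r
        print(l,n,[(np.round(d["at"],1).tolist(),round(d["conf"],2)) for d in r[:2]])
    if P[l,"side"] and P[l,"top"]: print("   ",tri(P[l,"side"][0]["at"],P[l,"top"][0]["at"]))
print(sense())
E
```

```text
pics
side 53.67450143405854 [ 235.91617159 -365.91502434  721.56873326] [ 0.37949651  0.46648729 -0.79898186]
top 50.82191462554475 [388.47584189 -14.9309196  915.36874016] [ 0.13147091  0.01073541 -0.9912619 ]
compressor side [([327.5, 237.3], 0.61)]
compressor top [([287.0, 162.9], 0.56)]
    (array([608.78653054, -46.75904421, -17.66541902]), np.float64(3.2288113296393135))
port side [([314.4, 206.1], 0.66)]
port top [([291.7, 163.6], 0.69)]
    (array([567.60661428, -47.40716838, 128.05110672]), np.float64(0.16816392632983934))
plug_grip side [([307.7, 198.2], 0.73)]
plug_grip top [([293.2, 167.4], 0.6)]
    (array([551.1159993 , -47.4938794 , 164.50833292]), np.float64(0.702346932737214))
keeper_grip side [([335.3, 232.5], 0.96), ([301.9, 378.4], 0.54)]
keeper_grip top [([394.8, 210.0], 0.77), ([164.7, 277.6], 0.64)]
    (array([ 461.71204942, -184.43812707,  298.90615547]), np.float64(2.972515780274847))
eye_mid side [([280.2, 168.6], 0.8)]
eye_mid top [([243.4, 171.3], 0.62)]
    (array([551.15735417,  36.45903423, 166.30566097]), np.float64(2.2200148687833803))
gate_tip side 
[... 455 characters left out ...]
74820236))
{'time': 1.0, 'joint_pos': array([-7.74285435e+01,  7.47104829e+00,  8.52663011e+01, -1.25459956e-03,
        8.72605011e+01, -4.89417906e+00]), 'qd': array([-0.07804019, -0.08718627,  0.00552216, -0.00153989,  0.03817452,
        0.02756698]), 'joint_efforts': array([-4.75673278e-04, -5.69332087e+01, -5.00875890e+01, -7.93825916e-05,
        1.16667787e-03,  1.95393994e-05]), 'tool_pos': array([ 180.08719307, -572.35751082,  231.30783551]), 'tcp_rot': array([1.79997965e+02, 1.43198472e-03, 1.74656955e+01]), 'ft_force': array([ 0.415102  , -0.14429193,  0.12630771]), 'wrist_torque': array([ 0.01676161,  0.02176286, -0.0091452 ]), 'grip_force': 0.0, 'finger_gap': 85.25134666554406}
```

```bash
python3 - <<'E'
import cv2
a=cv2.imread("pics/side0.png");b=cv2.imread("pics/top0.png")
cv2.imwrite("pics/sidec.png",cv2.resize(a[100:310,210:490],None,fx=2.85,fy=2.85,interpolation=2))
E
```

```text
(no output)
```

View pics/top0.png

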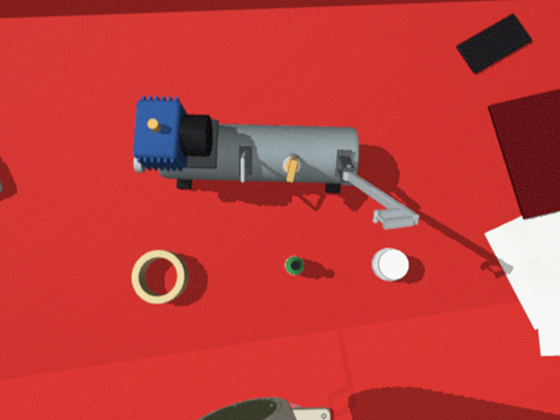

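View pics/sidec.png

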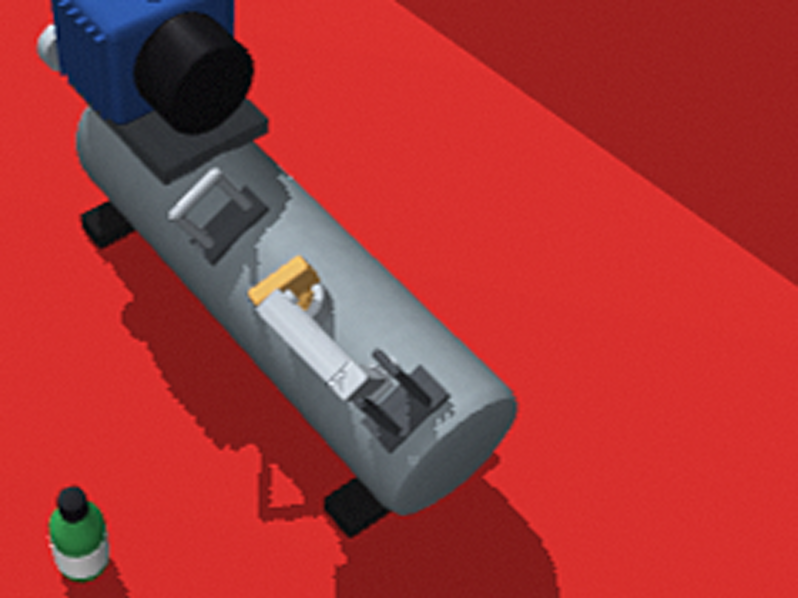

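The top view shows the eye (244,163), the plug wing (292,168, lying mostly along x'), the hinge (346,160) and the keeper leaning out to (417,218). In the side view the keeper points at the camera and partly hides the plug. I'll fit the compressor pose, hinge angle and wing angle.

```bash
cat >> h.py <<'E'
def frame(x,y,yaw):   # port frame in world
    Rc=Ro.from_euler("z",yaw).as_matrix()
    s=np.sin(np.pi/6);c=np.cos(np.pi/6)
    return Rc@np.array([[c,0,-s],[0,1,0],[s,0,c]]),Rc@np.array([-37.5,0,135])+[x,y,0]
def kp(q,r,h=0,x=0): return np.array([x,-95+r*np.cos(q)-h*np.sin(q),48+r*np.sin(q)+h*np.cos(q)])
def boxmask(n,M,o,th):
    p=[]
    for a in(-20,20):
        for b in(-6,6):
            for z in(10,36): p.append([a*np.cos(th)-b*np.sin(th),a*np.sin(th)+b*np.cos(th),z])
    m=np.zeros((1680,2240),np.uint8);cv2.fillConvexPoly(m,cv2.convexHull(((proj(n,np.array(p)@M.T+o)+.5)*4).astype(np.int32)),1)
    return cv2.resize(m.astype(np.float32),(560,420),interpolation=cv2.INTER_AREA)
E
cat > fit.py <<'E'
from h import *
obs=[]
for n in C:
    snapshot(n)
    for l in ["port","plug_grip","keeper_grip","eye_mid","gate_tip"]:
        r=pinpoint(n,l)
        if r and r[0]["conf"]>.5: obs.append((n,l,np.array(r[0]["at"])))
def res(v):
    M,o=frame(*v[:3]);L={"port":np.zeros(3),"plug_grip":np.array([0,0,26.]),"eye_mid":np.array([0,85.,36]),"keeper_grip":kp(v[3],150)}
    return np.concatenate([proj(n,M@L[l]+o)[0]-a for n,l,a in obs if l in L])
s=least_squares(res,[605,-47,0,2.],loss="soft_l1")
print(s.x,np.degrees(s.x[2]));print([(n,l) for n,l,_ in obs if l!="gate_tip"]);print(res(s.x).round(1))
M,o=frame(*s.x[:3])
for n in C:
    r=masks_of(n,"plug_grip")
    if not r: print("no mask",n);continue
    m=r[0]["pixels"];im=None
    sc=[]
    for t in np.radians(np.arange(-90,90,2)):
        b=boxmask(n,M,o,t);sc.append(np.minimum(b,m).sum()/np.maximum(b,m).sum())
    k=np.argsort(sc)[::-1][:4];print(n,m.sum(),r[0]["conf"],[(-90+2*i,round(float(sc[i]),3)) for i in k])
np.save("pose.npy",s.x)
E
python3 fit.py
```

```text
[ 5.99179954e+02 -4.95835820e+01 -3.00304916e-02  1.86363234e+00] -1.7206204251848953
[('side', 'port'), ('side', 'keeper_grip'), ('side', 'eye_mid'), ('top', 'port'), ('top', 'plug_grip'), ('top', 'keeper_grip'), ('top', 'eye_mid')]
[-4.000e-01  1.000e-01 -3.400e+00 -0.000e+00  1.131e+02 -3.990e+01
 -1.400e+00 -6.000e-01  3.000e-01  1.100e+00  1.300e+00 -2.700e+00
  8.000e-01  1.200e+00]
side 186 0.81 [(np.int64(-18), 0.454), (np.int64(-16), 0.452), (np.int64(-20), 0.451), (np.int64(-22), 0.45)]
top 214 0.6 [(np.int64(-6), 0.579), (np.int64(-2), 0.569), (np.int64(-14), 0.568), (np.int64(-8), 0.567)]
```

```bash
cat > fit2.py <<'E'
from h import *
obs=[]
for k in range(2):
  for n in C:
    im=snapshot(n)
    for l in ["port","plug_grip","keeper_grip","eye_mid"]:
        r=pinpoint(n,l)
        if r and r[0]["conf"]>.4: obs.append((n,l,np.array(r[0]["at"])))
B={}
for n in C:
    hsv=cv2.cvtColor(snapshot(n),cv2.COLOR_BGR2HSV)
    m=((hsv[...,0]>11)&(hsv[...,0]<28)&(hsv[...,1]>110)&(hsv[...,2]>60)).astype(np.uint8)
    k,lab,st,ce=cv2.connectedComponentsWithStats(m)
    p=[290,167] if n=="top" else [308,200]
    i=1+np.argmin(np.hypot(*(ce[1:]-p).T)-0.05*st[1:,4]);B[n]=lab==i;print(n,st[i],ce[i])
def res(v):
    M,o=frame(*v[:3]);L={"port":np.zeros(3),"plug_grip":np.array([0,0,26.]),"eye_mid":np.array([0,85.,36]),"keeper_grip":kp(v[3],150)}
    return np.concatenate([proj(n,M@L[l]+o)[0]-a for n,l,a in obs])
s=least_squares(res,[605,-47,0,2.],loss="cauchy",f_scale=1.5)
print(s.x,np.degrees(s.x[2]))
for (n,l,_),e in zip(obs,res(s.x).reshape(-1,2)): print(n,l,e.round(1))
from scipy.optimize import minimize
def cost(v):
    M,o=frame(s.x[0]+v[0],s.x[1]+v[1],s.x[2]);b=boxmask("top",M,o,v[2]);m=B["top"];return 1-np.minimum(b,m).sum()/np.maximum(b,m).sum()
for t0 in(-.6,-.3,-.05,.2):
    w=minimize(cost,[0,0,t0],method="Nelder-Mead",options=dict(initial_simplex=[[0,0,t0],[5,0,t0],[0,5,t0],[0,0,t0+.2]]))
    print(w.x,np.degrees(w.x[2]),1-w.fun)
np.save("pose.npy",s.x)
E
python3 fit2.py
```

```text
side [297 190  25  18 209] [310.75119617 198.56937799]
top [286 157  12  26 216] [291.26388889 168.96759259]
[ 6.02361484e+02 -4.92583511e+01 -5.76465033e-02  1.89281314e+00] -3.302901340887271
side port [0.  0.3]
side plug_grip [ 2.8 -0.7]
side keeper_grip [-1.8  0.7]
side eye_mid [-1.   1.9]
top plug_grip [-2.   2.3]
top keeper_grip [ 0.3 -0.2]
top eye_mid [ 0.8 -4. ]
side port [-0.7 -0.1]
side plug_grip [ 1.3 -0.4]
side keeper_grip [-4.8 -2.9]
side eye_mid [0.2 3.5]
top port [-4.1 -0.5]
top keeper_grip [ 2.2 -3.3]
top eye_mid [-0.1 -0.1]
[-1.89453818  1.28504308 -0.13167652] -7.54450870302016 0.7882847189903259
[-2.22231376  1.15435984 -0.14171081] -8.119431534207207 0.7853416800498962
[-1.917069    1.11402851 -0.14393921] -8.247109276671006 0.7856397032737732
[-2.26694482  1.35499738 -0.12854754] -7.365231397242461 0.7882847189903259
```

```bash
python3 - <<'E'
from h import *
im=snapshot("top").astype(int);red=(im[...,2]-im[...,1]>50)
p=np.load("pose.npy")
for nm,cols,r0,d in(("near",list(range(200,280))+list(range(302,322)),174,1),("far",range(225,350),140,-1)):
    pts=[]
    for c in cols:
        r=r0
        while not red[r,c]: r+=d
        pts.append((c,r-d/2))
    pts=np.array(pts,float);f=np.polyfit(*pts.T,1);
    for _ in range(5):
        k=abs(np.polyval(f,pts[:,0])-pts[:,1])<1.2;f=np.polyfit(*pts[k].T,1)
    # predicted
    print(nm,f,np.polyval(f,290),k.mean())
    for yaw in(-4,-3,-2,-1,0,1,2):
        Rc=Ro.from_euler("z",yaw,degrees=True).as_matrix();L=[]
        for y in(-60,60):
            a=np.radians(np.arange(0,360,2));X=np.c_[55*np.cos(a),0*a+y,70+55*np.sin(a)]@Rc.T+[p[0],p[1],0]
            q=proj("top",X);L.append(q[np.argmax(d*q[:,1])])
        L=np.array(L);s=(L[1]-L[0]);s=s[1]/s[0];print("  ",yaw,round(s,4),round(L[0,1]+s*(290-L[0,0]),1))
E
```

```text
near [2.78969598e-02 1.73551025e+02] 181.64114291557127 0.97
   -4 0.0374 180.8
   -3 0.0202 180.8
   -2 0.0031 180.8
   -1 -0.0141 180.8
   0 -0.0313 180.9
   1 -0.0485 180.9
   2 -0.0657 180.9
far [2.36620584e-02 1.18604989e+02] 125.46698617511512 1.0
   -4 0.0349 124.1
   -3 0.018 124.1
   -2 0.0011 124.1
   -1 -0.0158 124.2
   0 -0.0327 124.2
   1 -0.0496 124.2
   2 -0.0665 124.2
```

```bash
cat >> h.py <<'E'
PX,PY,PYAW=600.3,-48.1,np.radians(-3.35)
M,O=frame(PX,PY,PYAW)
def W(p): return M@np.asarray(p,float)+O
def Rt(th,al=0):
    """tool z along -z' tilted by al (toward +y'), tool x at angle th+180 in port frame"""
    b=np.array([[-np.cos(th),np.sin(th),0],[-np.sin(th),-np.cos(th),0],[0,0,1]]).T  # placeholder
    x=np.array([-np.cos(th),-np.sin(th),0]);z=np.array([0,0,-1.]);y=np.cross(z,x)
    return M@Ro.from_rotvec([al,0,0]).as_matrix()@np.c_[x,y,z]
def cur():
    s=sense();return s["tool_pos"],Ro.from_euler("xyz",s["tcp_rot"],degrees=True).as_matrix()
def go(p,R,c=None):
    """dp, angular of target pose from current (or given) pose"""
    p0,R0=c or cur()
    print("dp",(R0.T@(np.asarray(p)-p0)/200).round(4).tolist(),"ang",(Ro.from_matrix(R0.T@R).as_rotvec()/np.pi).round(4).tolist())
E
sed -i '/placeholder/d' h.py
python3 - <<'E'
from h import *
th=np.radians(-7.7);R=Rt(th)
print(W([0,0,7]),W([0,0,97]),W(kp(1.89,150)),W(kp(1.89,193)));print(R.round(2))
p0,R0=cur()
Rh=R0@Ro.from_rotvec(Ro.from_matrix(R0.T@R).as_rotvec()*.5).as_matrix()
Rh=Ro.from_euler("xyz",[180,0,95],degrees=True).as_matrix()
print(np.degrees(Ro.from_matrix(Rh.T@R).magnitude()))
go([350,-300,400],Rh)
go([400,-50,400],Rh)
go([400,-50,400],R,([350,-300,400],Rh))
go(W([0,0,97]),R,([350,-300,400],Rh))
E
```

```text
[559.3700607  -45.70415588 141.06217783] [514.44695659 -43.07457086 219.00446417] [ 459.51337123 -182.1737909   299.91101883] [ 438.34579743 -194.45169352  335.26900134]
[[-0.85  0.17  0.5 ]
 [ 0.18  0.98 -0.03]
 [-0.5   0.07 -0.87]]
78.99069428852543
dp [1.2191, -1.0441, -0.8435] ang [0.0, 0.0, -0.4308]
dp [1.8327, -2.1614, -0.8436] ang [0.0, 0.0, -0.4308]
dp [1.2235, 0.358, 0.0] ang [-0.1256, -0.127, -0.4009]
dp [1.2081, 0.9311, 0.905] ang [-0.1256, -0.127, -0.4009]
```

Emit:
step_arm([
  {"dp": [0.2,-0.15,-0.3],"angular": [0,0,-0.05],"fingers": 0.3},
  {"dp": [0.4,-0.4,-0.6],"angular": [0,0,-0.11],"fingers": 0.3},
  {"dp": [0.6,-0.6,-0.8],"angular": [0,0,-0.165],"fingers": 0.3},
  {"dp": [0.8,-0.8,-0.85],"angular": [0,0,-0.22],"fingers": 0.3},
  {"dp": [0.9,-0.9,-0.85],"angular": [0,0,-0.275],"fingers": 0.3},
  {"dp": [0.9,-1,-0.85],"angular": [0,0,-0.33],"fingers": 0.3},
  {"dp": [0.9,-1,-0.85],"angular": [0,0,-0.385],"fingers": 0.3},
  {"dp": [0.9,-1,-0.85],"angular": [0,0,-0.43],"fingers": 0.3},
], newtons=60)

```text
time: 3.85
tool_pos: [291.9, -327.1, 401.8]
tcp_rot: [180.0, 0.1, 95.2]
ft_force: [0.1, 0.7, 0.1]
finger_gap: 59.3
grip_force: 0.0
```

```bash
python3 - <<'E'
from h import *
s=sense();print(s["tool_pos"],s["tcp_rot"],s["joint_pos"].round(1),s["finger_gap"])
R=Rt(np.radians(-7.7));go([380,-50,400],R);go([400,-150,400],R);go(W([0,0,97]),R,([380,-50,400],R))
E
```

```text
[ 291.94725173 -327.11622898  401.75372966] [1.79969880e+02 5.66524528e-02 9.52080493e+01] [-55.  -17.9  91.5  -0.  106.3 -60.2] 59.31785447597542
dp [1.3399, 0.5642, 0.0077] ang [-0.1253, -0.1268, -0.3997]
dp [0.8329, 0.6184, 0.0083] ang [-0.1253, -0.1268, -0.3997]
dp [-0.1159, 0.0902, 1.1183] ang [0.0, 0.0, 0.0]
```

Emit:
step_arm([
  {"dp": [0.15,0.05,0],"angular": [-0.0157,-0.0158,-0.05],"fingers": 0.3},
  {"dp": [0.35,0.15,0],"angular": [-0.0313,-0.0317,-0.1],"fingers": 0.3},
  {"dp": [0.55,0.25,0],"angular": [-0.047,-0.0475,-0.15],"fingers": 0.3},
  {"dp": [0.75,0.35,0],"angular": [-0.0627,-0.0634,-0.2],"fingers": 0.3},
  {"dp": [0.9,0.4,0],"angular": [-0.0783,-0.0793,-0.25],"fingers": 0.3},
  {"dp": [1,0.45,0],"angular": [-0.094,-0.0951,-0.3],"fingers": 0.3},
  {"dp": [1,0.5,0],"angular": [-0.1097,-0.111,-0.35],"fingers": 0.3},
  {"dp": [1,0.56,0],"angular": [-0.1253,-0.1268,-0.4],"fingers": 0.3},
])

```text
time: 4.85
tool_pos: [397.8, -123.9, 405.4]
tcp_rot: [175.5, 29.1, 168.0]
ft_force: [0.4, 0.6, 0.0]
finger_gap: 59.9
grip_force: 0.0
```

```bash
python3 - <<'E'
from h import *
s=sense();print(s["tool_pos"],s["tcp_rot"],s["joint_pos"].round(1),s["finger_gap"])
R=Rt(np.radians(-7.7));go(W([0,0,97]),R);go(W([0,0,60]),R);
E
```

```text
[ 397.79488693 -123.85347695  405.39535283] [175.49097004  29.12059724 167.95634847] [ -39.7  -51.1  116.6   17.1   90.2 -115. ] 59.92124768428835
dp [0.0288, 0.4325, 1.0881] ang [0.001, -0.0033, 0.0006]
dp [0.0269, 0.4319, 1.2731] ang [0.001, -0.0033, 0.0006]
```

Emit:
step_arm([
  {"dp": [0,0.1,0.15],"angular": [0,0,0],"fingers": 0.3},
  {"dp": [0,0.2,0.3],"angular": [0,0,0],"fingers": 0.3},
  {"dp": [0.01,0.3,0.45],"angular": [0,0,0],"fingers": 0.3},
  {"dp": [0.02,0.4,0.6],"angular": [0,0,0],"fingers": 0.3},
  {"dp": [0.03,0.43,0.75],"angular": [0,-0.001,0],"fingers": 0.3},
  {"dp": [0.029,0.4325,0.9],"angular": [0.001,-0.003,0],"fingers": 0.3},
  {"dp": [0.029,0.4325,1.0],"angular": [0.001,-0.003,0.0],"fingers": 0.3},
  {"dp": [0.029,0.4325,1.0],"angular": [0.001,-0.003,0.0],"fingers": 0.3},
])

```text
time: 5.85
tool_pos: [504.4, -43.1, 231.9]
tcp_rot: [175.5, 29.3, 167.5]
ft_force: [-0.6, 1.1, 0.4]
finger_gap: 59.6
grip_force: 0.0
```

```bash
python3 - <<'E'
from h import *
s=sense();print(s["tool_pos"],s["tcp_rot"],s["joint_pos"].round(1),s["wrist_torque"],s["ft_force"])
im=snapshot("top");cv2.imwrite("pics/t1.png",cv2.resize(im[90:300,160:440],None,fx=2.85,fy=2.85,interpolation=2))
R=Rt(np.radians(-7.7));go(W([0,0,97]),R);go(W([0,0,8]),R);
im=snapshot("side");cv2.imwrite("pics/s1.png",cv2.resize(im[100:310,170:450],None,fx=2.85,fy=2.85,interpolation=2))
E
```

```text
[504.41731338 -43.13641645 231.89543182] [175.54006587  29.29896033 167.50716098] [-14.7 -38.9 128.4   6.3  61.6 -95. ] [-0.01613488  0.23300159 -0.02340449] [-0.59440158  1.14720338  0.43810356]
dp [-0.005, 0.005, 0.0869] ang [-0.0006, -0.0015, -0.0015]
dp [-0.007, 0.0058, 0.5319] ang [-0.0006, -0.0015, -0.0015]
```

View pics/s1.png

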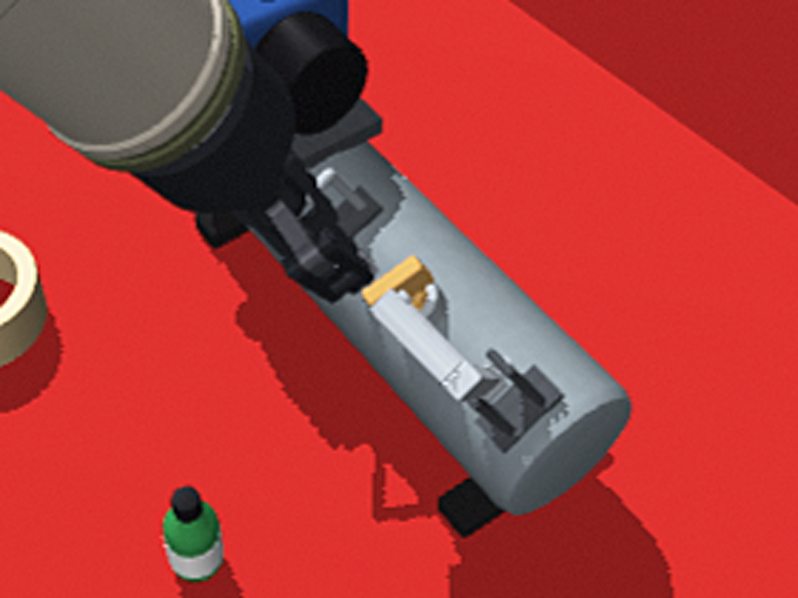

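The hand stands just outside the plug wing (crop 395,280) on its axis, clear of the keeper and eye. Descending.

Emit:
step_arm([
  {"dp": [-0.003,0.003,0.1],"angular": [0,-0.001,-0.001],"fingers": 0.3},
  {"dp": [-0.005,0.005,0.2],"angular": [0,-0.001,-0.001],"fingers": 0.3},
  {"dp": [-0.006,0.005,0.3],"angular": [0,-0.0015,-0.0015],"fingers": 0.3},
  {"dp": [-0.007,0.006,0.37],"angular": [0,-0.0015,-0.0015],"fingers": 0.3},
  {"dp": [-0.007,0.006,0.43],"angular": [0,-0.0015,-0.0015],"fingers": 0.3},
  {"dp": [-0.007,0.006,0.48],"angular": [0,-0.0015,-0.0015],"fingers": 0.3},
  {"dp": [-0.007,0.006,0.53],"angular": [0,-0.0015,-0.0015],"fingers": 0.3},
  {"dp": [-0.007,0.006,0.53],"angular": [0,-0.0015,-0.0015],"fingers": 0.3},
])

```text
time: 6.95
tool_pos: [559.0, -45.8, 141.9]
tcp_rot: [175.7, 29.7, 167.8]
ft_force: [0.5, -0.6, 0.8]
finger_gap: 59.9
grip_force: 0.0
```

Emit:
step_arm([
  {"dp": [0,0,0],"angular": [0,0,0],"fingers": 0.5},
  {"dp": [0,0,0],"angular": [0,0,0],"fingers": 0.7},
  {"dp": [0,0,0],"angular": [0,0,0],"fingers": 1},
  {"dp": [0,0,0],"angular": [0,0,0],"fingers": 1},
  {"dp": [0,0,0],"angular": [0,0,0],"fingers": 1},
  {"dp": [0,0,0],"angular": [0,0,0],"fingers": 1},
  {"dp": [0,0,0],"angular": [0,0,0],"fingers": 1},
  {"dp": [0,0,0],"angular": [0,0,0],"fingers": 1},
], newtons=40)

```text
time: 7.95
tool_pos: [559.5, -46.3, 144.2]
tcp_rot: [175.7, 29.9, 167.8]
ft_force: [-12.9, -1.4, 12.0]
finger_gap: 10.9
grip_force: 59.6
```

```bash
cat > st.py <<'E'
from h import *
s=sense();p,R=cur();z=R[:,2]
print("t",s["time"],"port pos",(M.T@(p-O)).round(1),"j",s["joint_pos"].round(1),"F tool",(R.T@s["ft_force"]).round(1),"T tool",(R.T@s["wrist_torque"]).round(3),"gap",round(s["finger_gap"],1),"grip",round(s["grip_force"],1))
x=M.T@R[:,0];print("tool x angle in port",np.degrees(np.arctan2(-x[1],-x[0])).round(2))
E
python3 st.py
```

```text
t 7.95 port pos [ 1.7 -0.6  9.7] j [-13.  -23.3 127.7   6.5  46.  -95.2] F tool [  4.7  -2.8 -16.8] T tool [0.533 1.075 0.031] gap 10.9 grip 59.6
tool x angle in port -7.68
```

Emit:
step_arm([
  {"dp": [0,0,-0.005],"angular": [0,0,0],"fingers": 1},
  {"dp": [0,0,-0.01],"angular": [0,0,0.03],"fingers": 1},
  {"dp": [0,0,-0.01],"angular": [0,0,0.06],"fingers": 1},
  {"dp": [0,0,-0.01],"angular": [0,0,0.09],"fingers": 1},
  {"dp": [0,0,-0.01],"angular": [0,0,0.12],"fingers": 1},
  {"dp": [0,0,-0.01],"angular": [0,0,0.15],"fingers": 1},
  {"dp": [0,0,-0.01],"angular": [0,0,0.17],"fingers": 1},
  {"dp": [0,0,-0.01],"angular": [0,0,0.18],"fingers": 1},
])

```text
time: 8.95
tool_pos: [558.9, -46.1, 144.6]
tcp_rot: [159.5, 22.7, 132.3]
ft_force: [12.6, -2.9, -9.3]
finger_gap: 11.4
grip_force: 50.5
```

```bash
python3 st.py
```

```text
t 8.95 port pos [ 1.4 -0.4 10.3] j [-13.  -23.5 127.8   6.5  46.  -62.7] F tool [-6.2  2.5 14.5] T tool [-0.368 -0.861 -0.076] gap 11.4 grip 50.5
tool x angle in port -40.2
```

Emit:
step_arm([
  {"dp": [0,0,0.003],"angular": [0,0,0.02],"fingers": 1},
  {"dp": [0,0,0.005],"angular": [0,0,0.04],"fingers": 1},
  {"dp": [0,0,0.005],"angular": [0,0,0.06],"fingers": 1},
  {"dp": [0,0,0.005],"angular": [0,0,0.08],"fingers": 1},
  {"dp": [0,0,0.005],"angular": [0,0,0.09],"fingers": 1},
  {"dp": [0,0,0.005],"angular": [0,0,0.1],"fingers": 1},
  {"dp": [0,0,0.005],"angular": [0,0,0.1],"fingers": 1},
  {"dp": [0,0,0.005],"angular": [0,0,0.1],"fingers": 1},
])

```text
time: 9.95
tool_pos: [559.3, -46.0, 144.5]
tcp_rot: [153.8, 15.5, 114.9]
ft_force: [-0.5, -0.5, 5.0]
finger_gap: 11.4
grip_force: 54.6
```

```bash
python3 st.py
```

```text
t 9.95 port pos [ 1.7 -0.3 10. ] j [-13.  -23.4 127.7   6.5  46.  -44.9] F tool [-1.6  1.6 -4.6] T tool [-0.117 -0.221  0.043] gap 11.4 grip 54.6
tool x angle in port -58.07
```

Emit:
step_arm([
  {"dp": [0,0,0],"angular": [0,0,0.02],"fingers": 1},
  {"dp": [0,0,0],"angular": [0,0,0.04],"fingers": 1},
  {"dp": [0,0,0],"angular": [0,0,0.06],"fingers": 1},
  {"dp": [0,0,0],"angular": [0,0,0.07],"fingers": 1},
  {"dp": [0,0,0],"angular": [0,0,0.08],"fingers": 1},
  {"dp": [0,0,0],"angular": [0,0,0.085],"fingers": 1},
  {"dp": [0,0,0],"angular": [0,0,0.09],"fingers": 1},
  {"dp": [0,0,0],"angular": [0,0,0.095],"fingers": 1},
])

```text
time: 10.95
tool_pos: [559.4, -45.9, 144.5]
tcp_rot: [150.7, 7.5, 99.4]
ft_force: [1.4, -0.1, 5.6]
finger_gap: 11.0
grip_force: 54.5
```

```bash
python3 st.py
```

```text
t 10.95 port pos [ 1.8 -0.2 10. ] j [-13.  -23.3 127.7   6.5  46.  -27.7] F tool [-1.1  3.9 -4.1] T tool [-0.329 -0.136 -0.047] gap 11.0 grip 54.5
tool x angle in port -75.2
```

Emit:
step_arm([
  {"dp": [0,0,0],"angular": [0,0,0.015],"fingers": 1},
  {"dp": [0,0,0],"angular": [0,0,0.03],"fingers": 1},
  {"dp": [0,0,0],"angular": [0,0,0.045],"fingers": 1},
  {"dp": [0,0,0],"angular": [0,0,0.06],"fingers": 1},
  {"dp": [0,0,0],"angular": [0,0,0.07],"fingers": 1},
  {"dp": [0,0,0],"angular": [0,0,0.075],"fingers": 1},
  {"dp": [0,0,0],"angular": [0,0,0.08],"fingers": 1},
  {"dp": [0,0,0],"angular": [0,0,0.085],"fingers": 1},
])

```text
time: 11.95
tool_pos: [559.5, -45.9, 144.6]
tcp_rot: [149.8, -0.1, 86.1]
ft_force: [3.1, -0.6, 4.4]
finger_gap: 11.7
grip_force: 54.3
```

```bash
python3 st.py
```

```text
t 11.95 port pos [ 1.9 -0.2 10. ] j [-13.  -23.3 127.7   6.6  46.  -12.4] F tool [-0.4  4.9 -2.2] T tool [-0.596  0.011 -0.072] gap 11.7 grip 54.3
tool x angle in port -90.52
```

Emit:
step_arm([
  {"dp": [0,0,0],"angular": [0,0,0.012],"fingers": 1},
  {"dp": [0,0,0],"angular": [0,0,0.024],"fingers": 1},
  {"dp": [0,0,0],"angular": [0,0,0.036],"fingers": 1},
  {"dp": [0,0,0],"angular": [0,0,0.048],"fingers": 1},
  {"dp": [0,0,0],"angular": [0,0,0.056],"fingers": 1},
  {"dp": [0,0,0],"angular": [0,0,0.062],"fingers": 1},
  {"dp": [0,0,0],"angular": [0,0,0.067],"fingers": 1},
  {"dp": [0,0,0],"angular": [0,0,0.072],"fingers": 1},
])

```text
time: 12.95
tool_pos: [559.6, -45.9, 144.7]
tcp_rot: [150.5, -6.6, 74.9]
ft_force: [4.6, 0.1, 5.2]
finger_gap: 11.2
grip_force: 54.1
```

```bash
python3 st.py
```

```text
t 12.95 port pos [ 2.  -0.2 10. ] j [-13.  -23.3 127.7   6.5  45.9   0.5] F tool [ 1.9  6.3 -2.2] T tool [-0.845  0.306 -0.314] gap 11.2 grip 54.1
tool x angle in port -103.47
```

Emit:
step_arm([
  {"dp": [0,0,0],"angular": [0,0,0.015],"fingers": 1},
  {"dp": [0,0,0],"angular": [0,0,0.03],"fingers": 1},
  {"dp": [0,0,0],"angular": [0,0,0.045],"fingers": 1},
  {"dp": [0,0,0],"angular": [0,0,0.055],"fingers": 1},
  {"dp": [0,0,0],"angular": [0,0,0.065],"fingers": 1},
  {"dp": [0,0,0],"angular": [0,0,0.075],"fingers": 1},
  {"dp": [0,0,0],"angular": [0,0,0.085],"fingers": 1},
  {"dp": [0,0,0],"angular": [0,0,0.095],"fingers": 1},
])

```text
time: 13.95
tool_pos: [559.7, -46.0, 144.7]
tcp_rot: [153.3, -14.7, 59.5]
ft_force: [5.4, -0.3, 3.9]
finger_gap: 11.1
grip_force: 53.8
```

```bash
python3 st.py
```

```text
t 13.95 port pos [ 2.2 -0.3 10. ] j [-13.  -23.3 127.7   6.5  45.9  17.7] F tool [ 3.4  5.7 -0.6] T tool [-0.863  0.563 -0.451] gap 11.1 grip 53.8
tool x angle in port -120.58
```

Torque shows the bite began around the last-but-one step (0.31 → 0.45 N m now), i.e. about 0.4 rad past. Release and withdraw.

Emit:
step_arm([
  {"dp": [0,0,0],"angular": [0,0,0],"fingers": 0.7},
  {"dp": [0,0,0],"angular": [0,0,0],"fingers": 0.4},
  {"dp": [0,0,0],"angular": [0,0,0],"fingers": 0.3},
  {"dp": [0,0,-0.1],"angular": [0,0,0],"fingers": 0.3},
  {"dp": [0,0,-0.3],"angular": [0,0,0],"fingers": 0.3},
  {"dp": [0,0,-0.5],"angular": [0,0,0],"fingers": 0.5},
  {"dp": [0,0,-0.75],"angular": [0,0,0],"fingers": 1},
  {"dp": [0,0,-1],"angular": [0,0,0],"fingers": 1},
])

```text
time: 14.95
tool_pos: [457.4, -39.4, 317.3]
tcp_rot: [153.5, -14.6, 59.5]
ft_force: [0.9, 0.1, 0.7]
finger_gap: 7.1
grip_force: 0.0
```

```bash
python3 st.py; python3 - <<'E'
from h import *
im=snapshot("side");cv2.imwrite("pics/s2.png",im)
snapshot("top")
for n in C:
    r=pinpoint(n,"keeper_grip");print([(d["at"],d["conf"]) for d in r[:2]], [ (q,proj(n,W(kp(q,150)))[0].round(1)) for q in(1.8,1.9,2.0,2.1)])
p,R=cur();print(p)
th=-np.pi/2;R1=Rt(th,1.0)
print("rot deg",np.degrees(Ro.from_matrix(R.T@R1).magnitude()))
for q in(1.9,):
    S=W(kp(q,150,70));print(S,W(kp(q,150,16)))
go([440,-150,440],R); go([420,-330,440],R1); go(S,R1,([420,-330,440],R1))
E
```

```text
t 14.95 port pos [ -0.3   0.4 210.7] j [-16.5 -49.3 125.3   6.6  74.7  17.4] F tool [ 0.7  0.9 -0.1] T tool [ 0.164 -0.149 -0.021] gap 7.1 grip 0.0
tool x angle in port -120.55
[([334.8, 232.7], 0.85)] [(1.8, array([322.3, 224.7])), (1.9, array([330.8, 233.4])), (2.0, array([339.5, 242.3])), (2.1, array([348.2, 251.1]))]
[([393.8, 209.7], 0.93)] [(1.8, array([386.3, 209.3])), (1.9, array([396. , 208.4])), (2.0, array([405. , 207.2])), (2.1, array([413.2, 205.6]))]
[458.88278844 -39.77233758 317.88094819]
rot deg 64.41075511059512
[ 467.09378295 -250.39618948  279.89881828] [ 461.36593226 -198.87323421  295.01757507]
dp [-0.351, 0.5017, -0.5572] ang [0.0, 0.0, 0.0]
dp [-1.1506, 0.9263, -0.5784] ang [0.0861, 0.3111, -0.1545]
dp [-0.4504, -0.2168, 0.7777] ang [0.0, 0.0, 0.0]
```

```bash
python3 - <<'E'
from h import *
p,R=cur();R1=Rt(-np.pi/2,1.0)
go([500,-60,420],R); go([500,-150,420],R); go([490,-280,420],R1)
E
```

```text
dp [0.1459, 0.4241, -0.3347] ang [0.0, 0.0, 0.0]
dp [-0.2294, 0.672, -0.3202] ang [0.0, 0.0, 0.0]
dp [-0.796, 0.9944, -0.3243] ang [0.0861, 0.3111, -0.1545]
```

Emit:
step_arm([
  {"dp": [0.07,0.21,-0.17],"angular": [0,0,0],"fingers": 1},
  {"dp": [0.146,0.424,-0.335],"angular": [0,0,0],"fingers": 1},
  {"dp": [-0.05,0.55,-0.33],"angular": [0.014,0.05,-0.025],"fingers": 1},
  {"dp": [-0.23,0.67,-0.32],"angular": [0.029,0.105,-0.052],"fingers": 1},
  {"dp": [-0.42,0.78,-0.32],"angular": [0.045,0.16,-0.08],"fingers": 1},
  {"dp": [-0.6,0.88,-0.32],"angular": [0.058,0.21,-0.105],"fingers": 1},
  {"dp": [-0.796,0.994,-0.324],"angular": [0.072,0.26,-0.13],"fingers": 1},
  {"dp": [-0.796,0.994,-0.324],"angular": [0.0861,0.3111,-0.1545],"fingers": 1},
])

```text
time: 16.15
tool_pos: [489.2, -282.9, 415.9]
tcp_rot: [139.7, -44.1, 112.3]
ft_force: [0.3, 1.0, 0.4]
finger_gap: 0.2
grip_force: 0.0
```

```bash
python3 st.py; python3 - <<'E'
from h import *
p,R=cur();R1=Rt(-np.pi/2,1.0);print(p)
go(W(kp(1.9,150,100)),R1); go(W(kp(1.9,150,40)),R1)
E
```

```text
t 16.15 port pos [  88.8 -240.9  273.1] j [-62.5  14.8  74.9  51.7 118.2 -53.9] F tool [0.9 0.3 0.7] T tool [ 0.217 -0.347  0.01 ] gap 0.2 grip 0.0
tool x angle in port -96.91
[ 489.22845319 -282.94138313  415.87347791]
dp [-0.4634, -0.421, 0.3721] ang [0.012, 0.0437, -0.0243]
dp [-0.2061, -0.4462, 0.5243] ang [0.012, 0.0437, -0.0243]
```

Emit:
step_arm([
  {"dp": [-0.15,-0.14,0.12],"angular": [0.012,0.0437,-0.0243],"fingers": 1},
  {"dp": [-0.31,-0.28,0.25],"angular": [0.012,0.0437,-0.0243],"fingers": 1},
  {"dp": [-0.463,-0.421,0.372],"angular": [0.012,0.0437,-0.0243],"fingers": 1},
  {"dp": [-0.463,-0.421,0.372],"angular": [0.012,0.0437,-0.0243],"fingers": 1},
  {"dp": [-0.38,-0.43,0.42],"angular": [0.012,0.0437,-0.0243],"fingers": 1},
  {"dp": [-0.29,-0.44,0.475],"angular": [0.012,0.0437,-0.0243],"fingers": 1},
  {"dp": [-0.206,-0.446,0.524],"angular": [0.012,0.0437,-0.0243],"fingers": 1},
  {"dp": [-0.206,-0.446,0.524],"angular": [0.012,0.0437,-0.0243],"fingers": 1},
])

```text
time: 17.15
tool_pos: [465.3, -219.1, 292.9]
tcp_rot: [133.4, -46.3, 124.4]
ft_force: [-0.0, -0.4, -0.4]
finger_gap: -0.2
grip_force: 0.0
```

```bash
python3 st.py; cat > push.py <<'E'
import sys
from h import *
# rows along the arc from q0 to q1
q0,q1=float(sys.argv[1]),float(sys.argv[2]);ex=float(sys.argv[3]) if len(sys.argv)>3 else 0
for q in np.linspace(q0,q1,9)[1:]:
    al=max(0,.53*q);d=q-al
    print(round(q,2),end=" ");go(W(kp(q,150,5+11*np.sin(d)-ex)),Rt(-np.pi/2,al))
E
python3 push.py 2.1 1.3
python3 - <<'E'
from h import *
a=snapshot("side");b=snapshot("top")
cv2.imwrite("pics/st3.png",np.hstack([cv2.resize(a[130:330,230:430],(400,400)),cv2.resize(b[100:300,250:450],(400,400))]))
E
```

```text
t 17.15 port pos [   3.4 -178.6  180.4] j [-60.8  16.6  88.7  48.3 114.5 -69.9] F tool [-0.5 -0.2 -0.1] T tool [ 0.203 -0.336 -0.018] gap -0.2 grip 0.0
tool x angle in port -89.51
2.0 dp [0.0162, -0.0166, 0.0408] ang [-0.001, 0.0213, 0.0015]
1.9 dp [0.0827, -0.0162, 0.0792] ang [-0.001, 0.0045, 0.0015]
1.8 dp [0.145, -0.0158, 0.1243] ang [-0.0009, -0.0124, 0.0015]
1.7 dp [0.2024, -0.0153, 0.1756] ang [-0.0009, -0.0293, 0.0015]
1.6 dp [0.2544, -0.0149, 0.2326] ang [-0.0009, -0.0461, 0.0016]
1.5 dp [0.3003, -0.0145, 0.2946] ang [-0.0008, -0.063, 0.0016]
1.4 dp [0.3396, -0.0141, 0.361] ang [-0.0008, -0.0799, 0.0016]
1.3 dp [0.3719, -0.0138, 0.4312] ang [-0.0007, -0.0968, 0.0016]
```

View pics/st3.png

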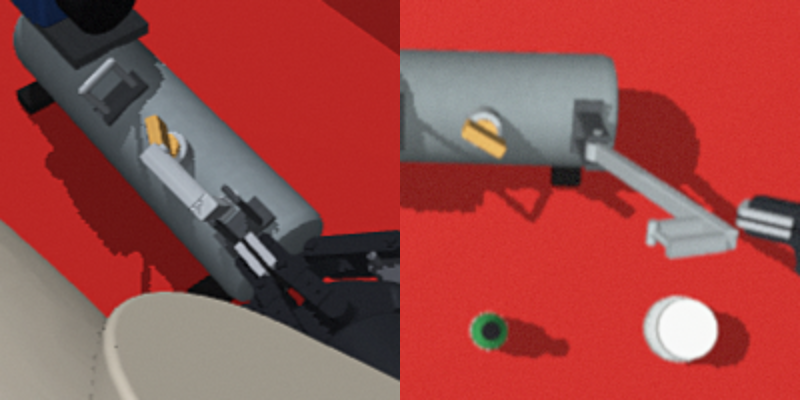

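The shut fingertips are just behind the strap's outer face (right half, 745,220), and the wing now stands diagonally as turned. Pushing along the arc.

Emit:
step_arm([
  {"dp": [0.016,-0.017,0.041],"angular": [-0.001,0.021,0.0015],"fingers": 1},
  {"dp": [0.083,-0.016,0.079],"angular": [-0.001,0.0045,0.0015],"fingers": 1},
  {"dp": [0.145,-0.016,0.124],"angular": [-0.001,-0.012,0.0015],"fingers": 1},
  {"dp": [0.202,-0.015,0.176],"angular": [-0.001,-0.029,0.0015],"fingers": 1},
  {"dp": [0.254,-0.015,0.233],"angular": [-0.001,-0.046,0.0015],"fingers": 1},
  {"dp": [0.3,-0.0145,0.295],"angular": [-0.001,-0.063,0.0015],"fingers": 1},
  {"dp": [0.34,-0.014,0.361],"angular": [-0.001,-0.08,0.0015],"fingers": 1},
  {"dp": [0.372,-0.014,0.431],"angular": [-0.001,-0.097,0.0015],"fingers": 1},
])

```text
time: 18.25
tool_pos: [461.3, -106.9, 303.0]
tcp_rot: [143.3, -33.4, 108.8]
ft_force: [0.3, -0.9, -0.3]
finger_gap: 0.3
grip_force: 0.4
```

```bash
python3 st.py; python3 push.py 1.3 0.66
python3 - <<'E'
from h import *
for n in C:
    im=snapshot(n);r=pinpoint(n,"keeper_grip");print([(d["at"],d["conf"]) for d in r[:2]], [ (q,proj(n,W(kp(q,150)))[0].round(1)) for q in(1.2,1.3,1.4,1.9)])
E
```

```text
t 18.25 port pos [ -0.7 -66.8 194.4] j [-53.6 -14.9 111.8  45.4  99.  -60.1] F tool [-1.   0.2 -0.2] T tool [ 0.193 -0.442 -0.008] gap 0.3 grip 0.4
tool x angle in port -90.19
1.22 dp [0.045, 0.0033, 0.0483] ang [0.0004, -0.0127, -0.0008]
1.14 dp [0.078, 0.0031, 0.1006] ang [0.0004, -0.0262, -0.0008]
1.06 dp [0.1066, 0.003, 0.1555] ang [0.0004, -0.0397, -0.0009]
0.98 dp [0.1307, 0.0028, 0.2126] ang [0.0004, -0.0532, -0.0009]
0.9 dp [0.1499, 0.0027, 0.2715] ang [0.0004, -0.0667, -0.0009]
0.82 dp [0.1643, 0.0026, 0.3318] ang [0.0004, -0.0802, -0.0009]
0.74 dp [0.1736, 0.0025, 0.3931] ang [0.0003, -0.0937, -0.0009]
0.66 dp [0.1779, 0.0024, 0.455] ang [0.0003, -0.1072, -0.0009]
[] [(1.2, array([282.6, 182.1])), (1.3, array([287.4, 187.5])), (1.4, array([293. , 193.7])), (1.9, array([330.8, 233.4]))]
[([329.9, 208.2], 0.95)] [(1.2, array([322.2, 205.8])), (1.3, array([332.7, 207.4])), (1.4, array([343.5, 208.6])), (1.9, array([396. , 208.4]))]
```

Emit:
step_arm([
  {"dp": [0.045,0.003,0.048],"angular": [0,-0.013,-0.001],"fingers": 1},
  {"dp": [0.078,0.003,0.1],"angular": [0,-0.026,-0.001],"fingers": 1},
  {"dp": [0.107,0.003,0.155],"angular": [0,-0.04,-0.001],"fingers": 1},
  {"dp": [0.131,0.003,0.213],"angular": [0,-0.053,-0.001],"fingers": 1},
  {"dp": [0.15,0.003,0.271],"angular": [0,-0.067,-0.001],"fingers": 1},
  {"dp": [0.164,0.0026,0.332],"angular": [0,-0.08,-0.001],"fingers": 1},
  {"dp": [0.174,0.0025,0.393],"angular": [0,-0.094,-0.001],"fingers": 1},
  {"dp": [0.178,0.0024,0.455],"angular": [0,-0.107,-0.001],"fingers": 1},
])

```text
time: 19.45
tool_pos: [490.5, -23.1, 261.3]
tcp_rot: [148.4, -17.4, 97.0]
ft_force: [-0.4, -0.6, 0.3]
finger_gap: 0.0
grip_force: 0.2
```

```bash
python3 st.py; sed -i 's/150,5+11/150+R0,5+11/; s/^q0,/R0=float(sys.argv[4]) if len(sys.argv)>4 else 0\nq0,/' push.py; python3 push.py 0.66 0.26 0 8
python3 - <<'E'
from h import *
for n in C:
    im=snapshot(n);r=pinpoint(n,"keeper_grip");print([(d["at"],d["conf"]) for d in r[:2]], [ (q,proj(n,W(kp(q,150)))[0].round(1)) for q in(.5,.6,.7)])
E
```

```text
t 19.45 port pos [ -0.5  18.6 146.1] j [-32.6 -35.7 125.6  33.1  76.2 -38.7] F tool [-0.4 -0.2 -0.6] T tool [ 0.211 -0.193  0.048] gap 0.0 grip 0.2
tool x angle in port -90.03
0.61 dp [0.0512, 0.0026, 0.0241] ang [-0.0001, -0.0093, -0.0002]
0.56 dp [0.0625, 0.0027, 0.0632] ang [-0.0002, -0.0177, -0.0002]
0.51 dp [0.0718, 0.0027, 0.103] ang [-0.0002, -0.0262, -0.0002]
0.46 dp [0.079, 0.0027, 0.1431] ang [-0.0002, -0.0346, -0.0002]
0.41 dp [0.0842, 0.0027, 0.1836] ang [-0.0002, -0.043, -0.0002]
0.36 dp [0.0873, 0.0027, 0.2243] ang [-0.0002, -0.0515, -0.0002]
0.31 dp [0.0882, 0.0027, 0.2651] ang [-0.0002, -0.0599, -0.0002]
0.26 dp [0.0871, 0.0028, 0.3059] ang [-0.0002, -0.0683, -0.0002]
[] [(0.5, array([271.5, 166.8])), (0.6, array([270.9, 166.7])), (0.7, array([270.9, 167.3]))]
[([276.5, 192.7], 0.97)] [(0.5, array([268.8, 187.7])), (0.6, array([273.7, 190.7])), (0.7, array([279.5, 193.7]))]
```

Emit:
step_arm([
  {"dp": [0.051,0.003,0.024],"angular": [0,-0.009,0],"fingers": 1},
  {"dp": [0.0625,0.003,0.063],"angular": [0,-0.018,0],"fingers": 1},
  {"dp": [0.072,0.003,0.103],"angular": [0,-0.026,0],"fingers": 1},
  {"dp": [0.079,0.003,0.143],"angular": [0,-0.035,0],"fingers": 1},
  {"dp": [0.084,0.003,0.184],"angular": [0,-0.043,0],"fingers": 1},
  {"dp": [0.087,0.003,0.224],"angular": [0,-0.0515,0],"fingers": 1},
  {"dp": [0.088,0.003,0.265],"angular": [0,-0.06,0],"fingers": 1},
  {"dp": [0.087,0.003,0.306],"angular": [0,-0.068,0],"fingers": 1},
])

```text
time: 20.65
tool_pos: [518.7, 12.5, 217.0]
tcp_rot: [149.8, -6.9, 90.6]
ft_force: [-0.9, -0.5, 0.3]
finger_gap: -0.5
grip_force: 0.1
```

```bash
python3 st.py; python3 push.py 0.26 0.02 0 10
python3 - <<'E'
from h import *
for n in C:
    im=snapshot(n);r=pinpoint(n,"keeper_grip");print([(d["at"],d["conf"]) for d in r[:2]], [ (q,proj(n,W(kp(q,150)))[0].round(1)) for q in(.1,.2,.3)])
E
```

```text
t 20.65 port pos [-0.1 55.7 94.8] j [-13.4 -36.  128.6  14.9  59.9 -16.5] F tool [-0.5 -0.6 -0.7] T tool [ 0.291 -0.085 -0.003] gap -0.5 grip 0.1
tool x angle in port -90.04
0.23 dp [0.0152, 0.0005, 0.0237] ang [-0.0003, -0.0054, -0.0002]
0.2 dp [0.0179, 0.0006, 0.0483] ang [-0.0003, -0.0105, -0.0002]
0.17 dp [0.02, 0.0006, 0.073] ang [-0.0003, -0.0156, -0.0002]
0.14 dp [0.0212, 0.0006, 0.0978] ang [-0.0003, -0.0206, -0.0002]
0.11 dp [0.0217, 0.0006, 0.1226] ang [-0.0003, -0.0257, -0.0002]
0.08 dp [0.0215, 0.0007, 0.1474] ang [-0.0003, -0.0308, -0.0002]
0.05 dp [0.0204, 0.0007, 0.1721] ang [-0.0003, -0.0358, -0.0002]
0.02 dp [0.0186, 0.0007, 0.1968] ang [-0.0003, -0.0409, -0.0002]
[([278.1, 171.0], 0.71)] [(0.1, array([279.9, 173.3])), (0.2, array([277.1, 170.8])), (0.3, array([274.7, 168.9]))]
[([260.0, 180.1], 0.89), ([293.5, 167.5], 0.42)] [(0.1, array([259.3, 175.6])), (0.2, array([260.2, 178.6])), (0.3, array([262.1, 181.6]))]
```

Emit:
step_arm([
  {"dp": [0.015,0,0.024],"angular": [0,-0.005,0],"fingers": 1},
  {"dp": [0.018,0,0.048],"angular": [0,-0.01,0],"fingers": 1},
  {"dp": [0.02,0,0.073],"angular": [0,-0.015,0],"fingers": 1},
  {"dp": [0.021,0,0.098],"angular": [0,-0.02,0],"fingers": 1},
  {"dp": [0.021,0,0.123],"angular": [0,-0.025,0],"fingers": 1},
  {"dp": [0.021,0,0.147],"angular": [0,-0.03,0],"fingers": 1},
  {"dp": [0.02,0,0.172],"angular": [0,-0.036,0],"fingers": 1},
  {"dp": [0.019,0,0.19],"angular": [0,-0.04,0],"fingers": 1},
])

```text
time: 21.85
tool_pos: [537.5, 21.6, 184.5]
tcp_rot: [150.0, -0.7, 87.1]
ft_force: [-0.0, 0.1, -0.8]
finger_gap: -0.2
grip_force: 0.0
```

```bash
python3 st.py
```

```text
t 21.85 port pos [-0.6 65.9 57.5] j [ -3.9 -30.5 128.3   1.3  52.3  -1.3] F tool [ 0.1 -0.4  0.6] T tool [0.216 0.002 0.033] gap -0.2 grip 0.0
tool x angle in port -89.96
```

Emit:
step_arm([
  {"dp": [0,0,0.005],"angular": [0,0,0],"fingers": 1},
  {"dp": [0,0,0.01],"angular": [0,0,0],"fingers": 1},
  {"dp": [0,0,0.015],"angular": [0,0,0],"fingers": 1},
  {"dp": [0,0,0.02],"angular": [0,0,0],"fingers": 1},
  {"dp": [0,0,0.024],"angular": [0,0,0],"fingers": 1},
  {"dp": [0,0,0.027],"angular": [0,0,0],"fingers": 1},
  {"dp": [0,0,0.03],"angular": [0,0,0],"fingers": 1},
  {"dp": [0,0,0.03],"angular": [0,0,0],"fingers": 1},
])

```text
time: 22.85
tool_pos: [540.6, 21.3, 179.8]
tcp_rot: [150.0, -0.7, 87.1]
ft_force: [0.1, 0.4, -1.0]
finger_gap: -0.2
grip_force: 0.0
```

```bash
python3 st.py
```

```text
t 22.85 port pos [-0.3 65.8 51.9] j [ -3.9 -29.7 128.2   1.4  51.5  -1.4] F tool [ 0.4 -0.4  0.9] T tool [ 0.226 -0.006 -0.016] gap -0.2 grip 0.0
tool x angle in port -89.97
```

```bash
python3 - <<'E'
from h import *
a=snapshot("side");b=snapshot("top")
cv2.imwrite("pics/st4.png",np.hstack([cv2.resize(a[120:240,210:330],(400,400),interpolation=2),cv2.resize(b[120:240,210:330],(400,400),interpolation=2)]))
for n in C:
  for l in("keeper_grip","gate_tip"):
    r=pinpoint(n,l);print(n,l,[(np.round(d["at"],1),d["conf"]) for d in r[:2]])
  print([ (q,proj(n,W(kp(q,150)))[0].round(1)) for q in(0,.1,.2)])
E
```

```text
side keeper_grip [(array([284.6, 176. ]), 0.71), (array([302.1, 377.3]), 0.56)]
side gate_tip []
[(0, array([283.2, 176.1])), (0.1, array([279.9, 173.3])), (0.2, array([277.1, 170.8]))]
top keeper_grip [(array([258.4, 172.5]), 0.66), (array([285.4, 163.9]), 0.38)]
top gate_tip []
[(0, array([259.3, 172.8])), (0.1, array([259.3, 175.6])), (0.2, array([260.2, 178.6]))]
```

View pics/st4.png

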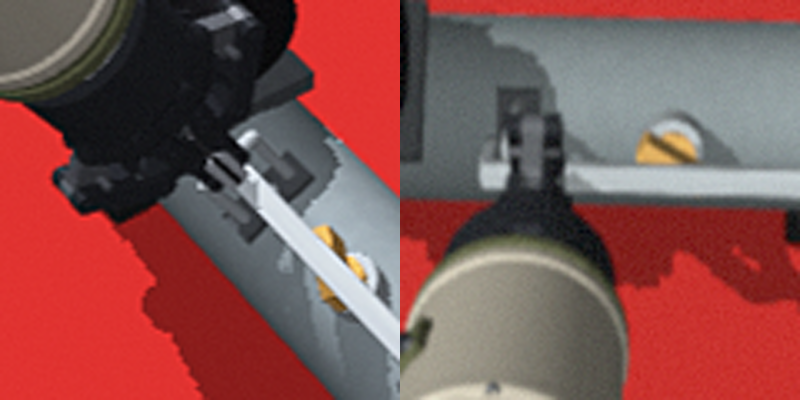

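The strap lies over the plug with fingers on it (left 240,175), near q≈0; no firm contact force yet, so I press further.

Emit:
step_arm([
  {"dp": [0,0,0.003],"angular": [0,0,0],"fingers": 1},
  {"dp": [0,0,0.006],"angular": [0,0,0],"fingers": 1},
  {"dp": [0,0,0.009],"angular": [0,0,0],"fingers": 1},
  {"dp": [0,0,0.012],"angular": [0,0,0],"fingers": 1},
  {"dp": [0,0,0.015],"angular": [0,0,0],"fingers": 1},
  {"dp": [0,0,0.018],"angular": [0,0,0],"fingers": 1},
  {"dp": [0,0,0.02],"angular": [0,0,0],"fingers": 1},
  {"dp": [0,0,0.02],"angular": [0,0,0],"fingers": 1},
])

```text
time: 24.15
tool_pos: [541.8, 21.3, 179.2]
tcp_rot: [150.1, -0.6, 87.1]
ft_force: [-48.2, 0.5, 37.0]
finger_gap: 0.1
grip_force: 28.6
```

```bash
python3 st.py
```

```text
t 24.15 port pos [ 0.5 65.8 50.8] j [ -3.9 -29.3 128.    1.4  51.4  -1.4] F tool [ -1.5 -23.3 -56.1] T tool [ 4.182 -0.403  0.013] gap 0.1 grip 28.6
tool x angle in port -89.91
```

Hard stop reached. Back off and check.

Emit:
step_arm([
  {"dp": [0,0,-0.03],"angular": [0,0,0],"fingers": 1},
  {"dp": [0,0,-0.1],"angular": [0,0,0],"fingers": 1},
  {"dp": [0,0,-0.25],"angular": [0,0,0],"fingers": 1},
  {"dp": [0,0,-0.45],"angular": [0,0,0],"fingers": 1},
  {"dp": [0,-0.2,-0.6],"angular": [0,0,0],"fingers": 1},
  {"dp": [0,-0.4,-0.7],"angular": [0,0,0],"fingers": 1},
  {"dp": [-0.3,-0.4,-0.7],"angular": [0,0,0],"fingers": 1},
  {"dp": [-0.6,-0.4,-0.7],"angular": [0,0,0],"fingers": 1},
])

```text
time: 25.15
tool_pos: [438.6, -74.0, 258.8]
tcp_rot: [151.4, -1.0, 87.7]
ft_force: [0.7, -1.1, 0.1]
finger_gap: -0.1
grip_force: 0.0
```

```bash
python3 st.py; python3 - <<'E'
from h import *
a=snapshot("side");b=snapshot("top")
cv2.imwrite("pics/st5.png",np.hstack([cv2.resize(a[130:230,230:330],(400,400),interpolation=2),cv2.resize(b[120:220,210:310],(400,400),interpolation=2)]))
for n in C:
  for l in("keeper_grip","gate_tip","eye_mid"):
    r=pinpoint(n,l);print(n,l,[(np.round(d["at"],1),d["conf"]) for d in r[:2]])
  print([ (q,proj(n,W(kp(q,150)))[0].round(1)) for q in(0,.1,.2)])
E
```

```text
t 25.15 port pos [-44.2 -35.3 168.4] j [-26.1 -51.2 131.8  12.5  73.5 -24.4] F tool [-1.1  0.7  0.2] T tool [0.275 0.036 0.018] gap -0.1 grip 0.0
tool x angle in port -89.59
side keeper_grip [(array([287.8, 177.7]), 0.56)]
side gate_tip []
side eye_mid [(array([279.8, 165.3]), 0.71)]
[(0, array([283.2, 176.1])), (0.1, array([279.9, 173.3])), (0.2, array([277.1, 170.8]))]
top keeper_grip [(array([257.5, 173.8]), 0.94)]
top gate_tip [(array([240.8, 166. ]), 0.4)]
top eye_mid [(array([243.8, 169.6]), 0.39), (array([385.5, 263.4]), 0.35)]
[(0, array([259.3, 172.8])), (0.1, array([259.3, 175.6])), (0.2, array([260.2, 178.6]))]
```

View pics/st5.png

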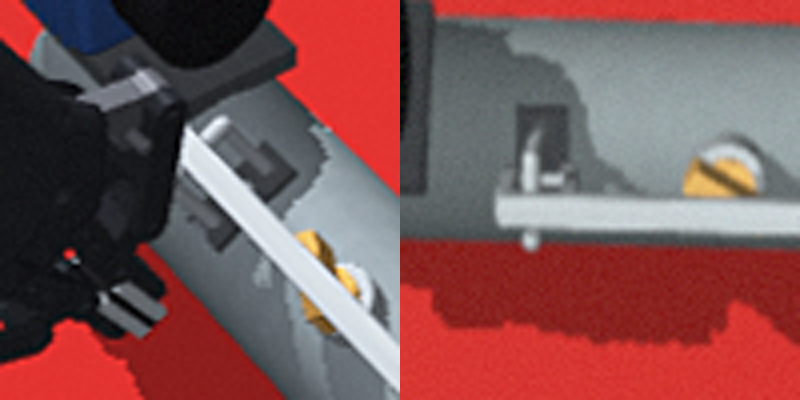

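Emit:
step_arm([
  {"dp": [-0.1,0,0],"angular": [0,0,0],"fingers": 1},
  {"dp": [-0.25,0,-0.05],"angular": [0,0,0],"fingers": 1},
  {"dp": [-0.45,0,-0.1],"angular": [0,0,0],"fingers": 1},
  {"dp": [-0.65,0,-0.1],"angular": [0,0,0],"fingers": 1},
  {"dp": [-0.8,0,-0.1],"angular": [0,0,0],"fingers": 1},
  {"dp": [-0.9,0,-0.1],"angular": [0,0,0],"fingers": 1},
  {"dp": [-0.95,0,-0.1],"angular": [0,0,0],"fingers": 1},
  {"dp": [-0.95,0,-0.1],"angular": [0,0,0],"fingers": 1},
])

```text
time: 26.55
tool_pos: [420.1, -264.0, 272.2]
tcp_rot: [151.5, -1.0, 87.4]
ft_force: [-0.6, 0.6, -0.2]
finger_gap: 0.3
grip_force: 0.0
```

```bash
python3 st.py; python3 - <<'E'
from h import *
a=snapshot("side");b=snapshot("top")
cv2.imwrite("pics/st6.png",np.hstack([cv2.resize(a[140:220,240:320],(400,400),interpolation=2),cv2.resize(b[140:190,225:275],(400,400),interpolation=2)]))
for n in C:
  for l in("keeper_grip","gate_tip","eye_mid"):
    r=pinpoint(n,l);print(n,l,[(np.round(d["at"],1),d["conf"]) for d in r[:2]])
  print([ (q,proj(n,W(kp(q,150)))[0].round(1),proj(n,W(kp(q,193)))[0].round(1)) for q in(0,.1,.2)])
E
```

```text
t 26.55 port pos [ -43.8 -226.1  183.7] j [-55.  -32.9 120.2  23.5  76.3 -54.4] F tool [ 0.5 -0.6 -0.1] T tool [ 0.246 -0.015 -0.031] gap 0.3 grip 0.0
tool x angle in port -89.91
side keeper_grip [(array([286.9, 176.4]), 0.83)]
side gate_tip []
side eye_mid []
[(0, array([283.2, 176.1]), array([269.3, 161.6])), (0.1, array([279.9, 173.3]), array([264.8, 157.6])), (0.2, array([277.1, 170.8]), array([260.9, 154.2]))]
top keeper_grip [(array([256.7, 170.1]), 0.57)]
top gate_tip [(array([239.4, 163.1]), 0.59)]
top eye_mid [(array([243.6, 167.9]), 0.66)]
[(0, array([259.3, 172.8]), array([234.1, 172.1])), (0.1, array([259.3, 175.6]), array([233.5, 175.8])), (0.2, array([260.2, 178.6]), array([234. , 179.6]))]
```

View pics/st6.png

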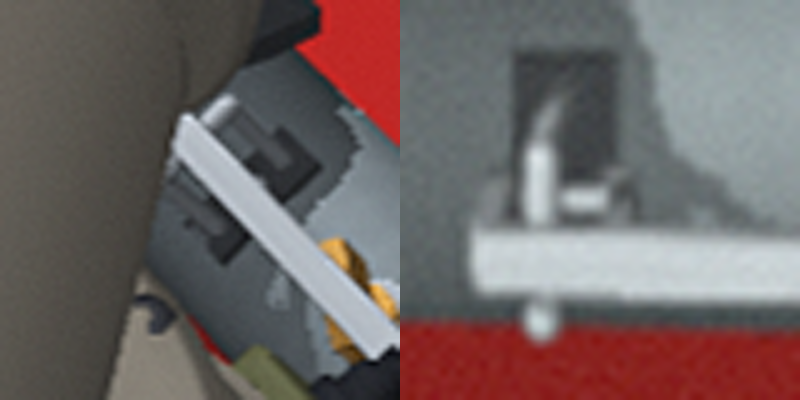

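The strap is flat on its stop. The gate lies level beneath the eye bar: its rod is seen at top pixel (248,165) and its tip at (239,163), a full 12 px (20 mm) from the pivot. The hand is clear, so I'm handing in.

```bash
python3 -c "
from bench import hand_in;print(hand_in())"
```

```text
the job is handed in; nothing more can be done
None
```

I handed the job in at about 27 s: the plug is roughly 0.4 rad past its bite (judged from wrist torque), the keeper is down on its stop with the gate apparently shut behind the eye in the top view, and the bystanders are untouched. The one odd reading was a 56 N fingertip push on the strap at the stop.

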